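Prop open the label printer's cover

ROBOT

A 6-joint arm with a two-finger parallel gripper is mounted at the origin on the work surface. World frame = base frame: x ahead of the robot, y to its left, z up, the work surface at z = 0. Lengths are in mm, angles in rad, forces in N, time in s.
With the tool pointing down it reaches from about 325 to 775 mm from the base axis. Payload 5.5 kg.
Tool frame: the origin (TCP) lies midway between the tips of the shut fingers; the grasp point (between the pads) lies 19 mm behind it (r.grip_depth is the distance from the TCP to the grasp point, in mm); z points along the fingers, y is the line along which they close (so a half turn about z gives the same grasp; the last joint's range is limited). The gripper opens to 85 mm and grips with 20 to 120 N. Pads are 22 mm wide; open, the fingers measure 114 mm over their backs; the gripper's body (76 mm by 85 mm) begins 54 mm behind the grasp point. The pads swing forward as they close: fully open they stand 13 mm farther back than shut.
Start: joints at [-1.258, 0.091, 1.231, -0, 1.82, -0.057], TCP at [216.858, -559.454, 193.675] pointing down, gripper open.
Joint ranges: [-2.87, 2.87], [-0.86, 2.18], [0.17, 2.46], [-1.51, 4.65], [0.06, 2.69], [-2.65, 2.65]. Speed limits (rad/s): [2.57, 2.57, 3.01, 3.14, 3.14, 3.14].

INTERFACE

Orientations are given as a unit quaternion [x, y, z, w].
In Python, from station import r gives the robot as it stands. The module is installed in compiled form; this text tells all that it offers.
- The arm moves only by the shell command python3 -m crank 'ROWS'. ROWS is JSON, a list of rows, each a list of 3 entries, a list of its own where there are three numbers: the turn, a rotation vector about the tool's x, y, z in rad, then the shift along the tool's x, y, z in mm, then the opening, from 0 (shut) to 1 (fully open). In form: [[[rx, ry, rz], [x, y, z], fingers], ...]. A call has 1 to 20 rows; each row shifts and turns the commanded pose from where the row before left it, along the tool's axes as they then stand; what a row does not reach is not made up. A row lasts 1/12 s, in which the tool goes at most 41.7 mm and 7.16 degrees, less where a joint would pass 70% of its speed; a pose out of reach is approached as far as the arm can. A call is refused whole if a number of a shift passes 41.7 or a number of a turn 0.125, either way. A call with a gripper value outside its range is refused whole. The fingers move at their own pace and stop on an object; the grip force is fixed at half the most. Time passes only in rows, so rows that do not move let the fingers close. It gives the time, the measured TCP pose, the force, the opening and the grip force at its end, in the units of the state.
- r.get_state(): the state, without advancing time (a new reading comes with each control period).
- r.read_camera(name): name is "scene" or "top"; returns a dict with "pixels" (480x640x3 uint8, red, green, blue), "fx", "fy", "cx", "cy" (pixels), "D" ([k1, k2, p1, p2, k3] as OpenCV has them; the pictures are not rectified), "position" and "attitude" of the camera in the world. Camera axes: x right, y up, looking along -z (the intrinsics and any distortion apply to the point x, -y, -z); pixel columns grow to the right and rows downward; lengths in mm; the calibration is good to about 2 mm. A picture is of the moment at which its call begins. There is no depth.
- r.job_done(): hands the job in; it is judged then, once.
The state is a dict: "time_s": time; "joints": joint angles; "qvel": joint speeds; "effort": joint torques, N m; "eef_pos": TCP position; "tcp_rot": TCP orientation; "force": force on the tool from outside, world axes, zero at the start; "moment": the same for the moment, N m; "finger_gap": finger opening in mm; "finger_force": force on a finger pad.
Only numpy, scipy, OpenCV 4.12 (cv2) and the standard library are available. Lean on these libraries where they do the work, as an engineer would, in place of code of your own. Each camera call takes 0.05 s, during which the arm holds its last target. There are 200 camera calls.

TASK

Open the label printer for a roll change: lift its cover by the steel bar until it leans fully back, then swing the prop rod up, and bring the cover down onto the rod so that the rod's pin drops fully into the holding slot under the cover's edge and the rod carries the cover. The slot must be found by feel: never force the pin hard against the cover, and leave the other things on the counter where they stand.

Things in the scene. Friction and masses are not known exactly. Their poses are not given: they have to be found in the camera images.
- printer: White label printer fixed to the counter, a box 190 mm (x) by 195 mm (y, from y -120 to +75) by 113 mm high, open on top under its cover. Origin on the counter under it, in the middle of its x length; x points from its front (robot side) to its back, y to its left, z up. 'Printer frame' numbers below are in this frame, in mm. It stands yawed.
- cover_angle (a joint): Hinge angle of the cover: 0 shut (level), grows as its front is lifted, stop at 1.72, leaning back past upright, where it stays by itself; below about 1.5 it falls shut, slowed by a damper.
- cover: The cover: white plate 12 mm thick, about 0.6 kg, reaching 155 mm forward from the hinge, y -120 to +110, so it overhangs the box on the left. Origin and axes as cover_hinge.
- cover_hinge (a point): Point on the hinge axis (printer frame 80, 0, 115; the axis runs along y), at the cover's lower face. Its frame turns with the cover: x along the cover from its front edge to the hinge, y along the hinge, z out of its upper face.
- cover_bar (a point): Middle of the cover's round steel grip bar, 12 mm thick, 110 mm long along y, 45 mm in front of the cover's front edge and free all round: 200 mm from the hinge axis along the cover, 6 mm above its lower face. Moves with the cover.
- catch (a point): Steel catch strip under the cover's left overhang (y 79 to 109), 10 mm thick, with one square-edged holding slot across it, 14 mm long and 10 mm deep. This point: usual middle of the slot, on the strip's lower face, 105 mm from the hinge. The strip is adjustable: the slot really lies up to 12 mm nearer or farther, unmeasured. The plain face runs on 30 mm on both sides of the slot.
- prop_angle (a joint): Angle of the prop rod on the printer's left side: 0 level, pointing to the back (it starts stowed near 0), grows as its free end swings up and then forward, stop at 1.4. The pivot is stiff (0.2 N m of friction): the rod stays where it is left.
- prop: The prop rod: steel, 10 mm thick, 190 mm long, its last 40 mm a black sleeve 16 mm thick. Origin at its pivot, x along the rod to its free end.
- prop_pivot (a point): The rod's pivot, printer frame (-75, 150, 80). Its axis is parallel to the cover's hinge, so the rod swings in the upright plane y = 150. 70 mm are free between the rod and the box's wall.
- prop_grip (a point): About the middle of the black sleeve at the rod's free end, 172 mm from the pivot. When the cover rests on the pin, the sleeve stands above and beside the cover and can be gripped from above.
- prop_pin (a point): Round steel pin 10 mm thick, standing out 60 mm from the rod towards the printer (-y), 122 mm from the pivot; origin on the rod's axis. Pin axis in the cover_hinge frame: z -15 mm sliding on the strip's face, z -5 mm fully in the slot; the cover then sinks about 0.1 rad. Slides when the rod is turned under the cover's weight. Slot at 105 mm: seated with rod near 0.95 rad, cover near 0.70 rad.
- amber_jar: Amber jar with white cap, 68 mm across, 85 mm high, loose bystander. Origin under its centre.
- tall_bottle: White bottle, 52 mm across, 130 mm high, loose bystander. Origin under its centre.
- ointment_jar: Low white jar, 60 mm across, 50 mm high, loose bystander. Origin under its centre.
- weighing_cup: Clear open cup, 66 mm across, 60 mm high, loose bystander. Origin under its centre.
- mortar: White mortar bowl, 110 mm across, 60 mm high, loose bystander. Origin under its centre.
- spatula: Spatula 180 mm long lying flat, loose bystander. Origin near its middle, x along it.

How it is judged (in metres and radians):
On the way, in this order (a step that is already met when the one before it is completed fails the run):
1. the cover leans back past upright while the prop rod is still down (value of joint cover_angle above 1.58 rad and value of joint prop_angle below 0.35 rad), for 0.2 s.
2. the prop rod is swung up while the cover leans back (value of joint prop_angle above 0.5 rad and value of joint cover_angle above 1.3 rad), for 0.2 s.
At the end, for the whole second after the job is handed in: The rod's pin is in the holding slot (its axis 1 to 9 mm below the cover's lower face, 82 to 128 mm from the hinge axis), the cover rests on the rod (over 0.5 N) half open (between 0.4 and 1.0 rad) and is still (under 0.05 rad/s) (z of prop_pin in the frame of cover_hinge between -0.009 and -0.001 m and x of prop_pin in the frame of cover_hinge between -0.128 and -0.082 m and value of joint cover_angle between 0.4 and 1 rad and contact force between prop and cover above 0.5 N and not (velocity of joint cover_angle above 0.05 rad/s) and velocity of joint cover_angle above -0.05 rad/s); the robot touches nothing.
It fails at once if the rod and the cover are forced against each other with more than 30 N (contact force between prop and cover above 30 N).
It fails at once if another thing on the counter is shifted by more than 30 mm (distance of any of amber_jar, tall_bottle, ointment_jar, weighing_cup, mortar, spatula from where it was at the start of the episode above 0.03 m).
It also fails if it takes over 72 s, if anything falls off the work surface, if the arm or the gripper's body presses on something with over 40 N, if the wrist force passes 120 N, or if a joint passes its speed limit or range.

## Working session

There is one attempt and no reset: what is moved stays moved. The work goes in short steps, Python scripts to look and compute and a shell command to move; the robot and the scene stay as the last step left them, time stands still between calls to the robot, and variables do not carry over. Pictures are saved under pics/ and viewed, at most 10 in all, crops included, and the job is handed in when it is done.

```bash
mkdir -p pics
python3 - <<'E'
from station import r
import cv2
s=r.get_state();print(s)
for n in("scene","top"):
    c=r.read_camera(n);cv2.imwrite(f"pics/{n}0.png",c["pixels"][:,:,::-1]);print({k:v for k,v in c.items() if k!="pixels"})
E
```

```text
{'time_s': 0.0, 'joints': array([-1.25769727e+00,  9.18425844e-02,  1.23187139e+00, -1.44905383e-05,
        1.81981740e+00, -5.67045467e-02]), 'qvel': array([-0.00168823, -0.00047412, -0.00041402, -0.00027345,  0.00038981,
       -0.00138026]), 'effort': array([ 1.67878596e-03, -4.58722651e+01, -4.18024421e+01,  3.85591932e-06,
        1.13431824e-02, -4.45718001e-05]), 'eef_pos': array([ 216.7395592 , -559.10071766,  192.56888249]), 'tcp_rot': array([ 9.82954174e-01,  1.83848176e-01, -1.30894872e-04, -9.60506006e-04]), 'force': array([-0.55392978,  0.42768253, -0.11223618]), 'moment': array([-0.05029982, -0.06146146,  0.00529703]), 'finger_force': 0.0, 'finger_gap': 85.30213606907122}
{'fx': 434.3209568365785, 'fy': 434.3209568365785, 'cx': 317.3681463354717, 'cy': 243.03488099640933, 'D': array([-0.01255203,  0.        ,  0.        ,  0.        ,  0.        ]), 'position': array([ 975.19645066, -503.68059099, 1149.00928978]), 'attitude': array([0.2436563 , 0.10018836, 0.35236269, 0.89801695])}
{'fx': 551.2452967776954, 'fy': 551.2452967776954, 'cx': 321.95899608881433, 'cy': 241.64775829568154, 'D': array([-0.1282331,  0.       ,  0.       ,  0.       ,  0.       ]), 'position': array([ 400.51555987,  -57.47493355, 1390.90406093]), 'attitude': array([ 0.03868345, -0.03433581, -0.70106903,  0.71121506])}
```

View pics/scene0.png

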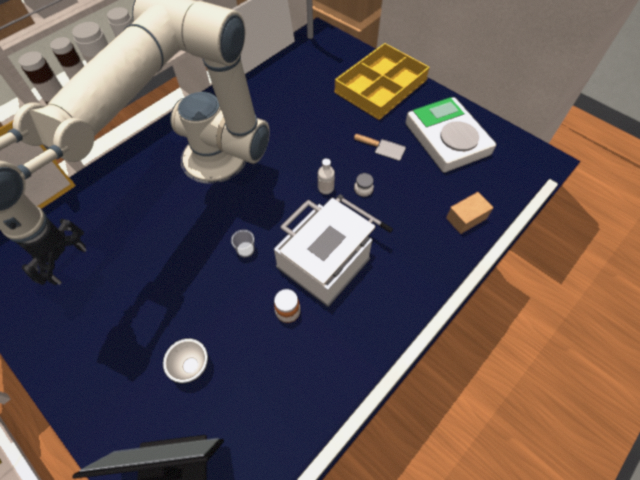

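View pics/top0.png

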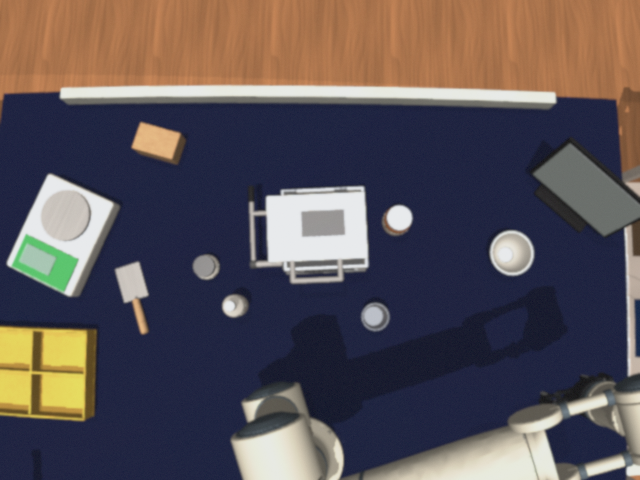

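The top view shows the printer at about (320,228), with the bar around (317,279) and the rod at (252,230) with its sleeve at (252,197). The bottle is at (234,305) and the cup at (375,317). I'll enlarge the printer.

Run:
```python
import cv2
a=cv2.imread("pics/top0.png")[170:320,220:420];cv2.imwrite("pics/top0c.png",cv2.resize(a,(800,600),interpolation=2))
a=cv2.imread("pics/scene0.png")[180:310,260:420];cv2.imwrite("pics/scene0c.png",cv2.resize(a,(720,585),interpolation=2))
```

```text
(no output)
```

View pics/top0c.png

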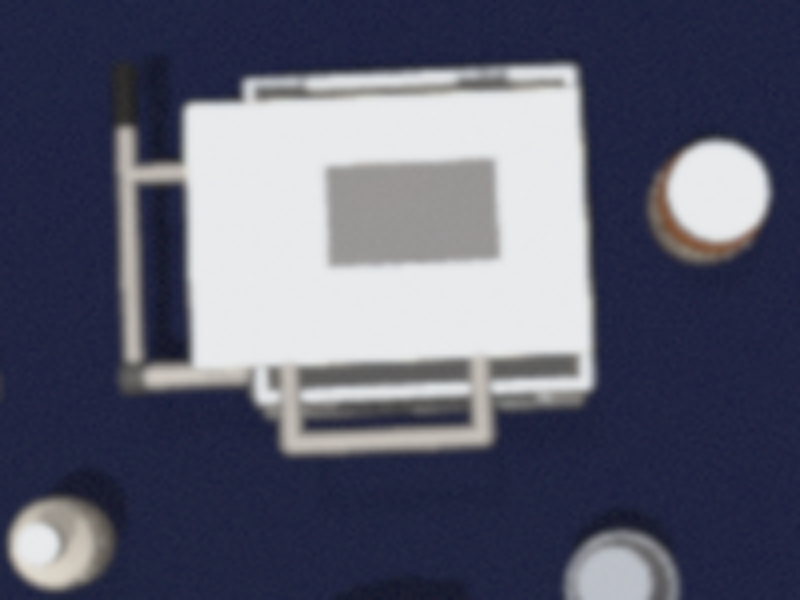

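View pics/scene0c.png

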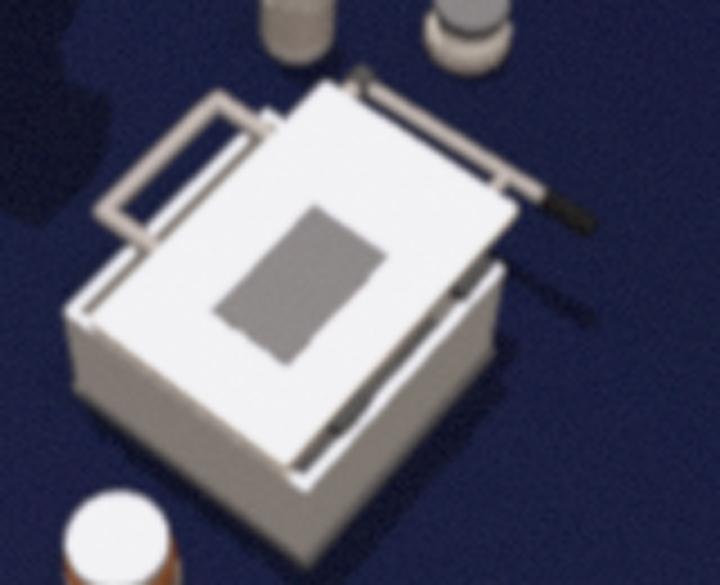

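The crops give usable features. Top crop: bar ends (291,445) and (485,438), cover corners (190,368), (185,103) and (580,88), pivot (132,378). Scene crop: corners (325,82), (518,208), (290,465), bar ends (100,213) and (218,97). Next I'll fit the pose.

```bash
cat > h.py <<'E'
import numpy as np,cv2
from scipy.spatial.transform import Rotation as R
from scipy.optimize import least_squares
CAM={"top":(551.245,321.959,241.648,-.1282331,[400.516,-57.475,1390.904],[0.03868345,-0.03433581,-0.70106903,0.71121506]),
"scene":(434.321,317.368,243.035,-.01255203,[975.196,-503.681,1149.009],[0.2436563,0.10018836,0.35236269,0.89801695])}
def proj(n,P):
    f,cx,cy,k,p,q=CAM[n]
    M=np.diag([1,-1,-1])@R.from_quat(q).as_matrix().T
    P=np.atleast_2d(np.array(P,float))
    return cv2.projectPoints(P,cv2.Rodrigues(M)[0],-M@np.array(p),np.array([[f,0,cx],[0,f,cy],[0,0,1.]]),np.array([k,0,0,0,0.]))[0][:,0]
def W(pose,P): # printer->world
    x,y,a=pose;c,s=np.cos(a),np.sin(a);P=np.atleast_2d(P)
    return np.c_[x+c*P[:,0]-s*P[:,1],y+s*P[:,0]+c*P[:,1],P[:,2]]
def onplane(n,uv,z):
    return least_squares(lambda v:(proj(n,[v[0],v[1],z])[0]-uv),[450,0]).x
E
python3 - <<'E'
from h import *
T=[((-120,55,121),(291,445)),((-120,-55,121),(485,438)),((-75,110,127),(190,368)),((80,110,127),(185,103)),((80,-120,127),(580,88)),((-75,150,80),(132,378))]
S=[((-75,110,127),(325,82)),((80,110,127),(518,208)),((80,-120,127),(290,465)),((-120,-55,121),(100,213)),((-120,55,121),(218,97))]
o=[("top",p,(220+u/4,170+v/4)) for p,(u,v) in T]+[("scene",p,(260+u/4.5,180+v/4.5)) for p,(u,v) in S]
f=lambda q:np.concatenate([proj(n,W(q,[p]))[0]-uv for n,p,uv in o])
s=least_squares(f,[450,0,0],loss="soft_l1");print(s.x,f(s.x).reshape(-1,2).round(1).tolist())
print("sleeve end",onplane("top",(220+122/4,170+65/4),85),"pivot",W(s.x,[-75,150,80]),"grip0",W(s.x,[97,150,80]))
for n,uv,z in [("bottle",(234,305),130),("cup",(375,317),30),("amber",(398,218),85),("ointment",(206,266),50)]:print(n,onplane("top",uv,z))
print("bar",W(s.x,[-120,0,121]))
E
```

```text
[563.54563601 -31.29764792  -6.22859762] [[0.1, -0.5], [-0.7, -0.7], [0.6, 0.0], [-0.1, -0.1], [-0.2, -0.3], [0.4, -0.5], [-0.4, -1.2], [-0.1, -0.8], [-1.8, -0.3], [0.3, -0.7], [-0.5, 0.5]]
sleeve end [668.02277125 126.23594492] pivot [[480.47326423 114.38687784  80.        ]] grip0 [[652.21706372 123.77129774  80.        ]]
bottle [382.7814833  150.16048327]
cup [ 357.43740365 -180.98009306]
amber [ 595.40420515 -229.86649914]
ointment [475.45314437 235.21262594]
bar [[443.72438056 -37.84491762 121.        ]]
```

```bash
cat >> h.py <<'E'
POSE=(563.5,-31.3,-6.2286+2*np.pi)
def B3():
    a=POSE[2];return np.array([np.cos(a),np.sin(a),0]),np.array([-np.sin(a),np.cos(a),0]),np.array([0,0,1.])
def A(t):  # fingers close in the upright plane, tool leans forward by t
    ex,ey,ez=B3();z=np.sin(t)*ex-np.cos(t)*ez;y=np.cos(t)*ex+np.sin(t)*ez
    return np.c_[np.cross(y,z),y,z]
def Bo(t): # fingers close along printer y
    ex,ey,ez=B3();z=np.sin(t)*ex-np.cos(t)*ez;x=np.cos(t)*ex+np.sin(t)*ez
    return np.c_[x,np.cross(z,x),z]
def tcp(P,M,depth=19): return W(POSE,[P])[0]+depth*M[:,2]
def bar(th): return (80-200*np.cos(th)+6*np.sin(th),0,115+200*np.sin(th)+6*np.cos(th))
def rod(al,d=158): return (-75+d*np.cos(al),150,80+d*np.sin(al))
def plan(goals,f=None,p=None,M=None):
    """goals: (pos,R,n,finger). prints rows"""
    from station import r
    if p is None:
        s=r.get_state();p=s["eef_pos"];M=R.from_quat(s["tcp_rot"]).as_matrix()
    out=[]
    for g,G,n,f in goals:
        for k in range(n,0,-1):
            rv=(R.from_matrix(M.T@G).as_rotvec()/k).round(3)
            # shift along tool axes at row start
            sh=(M.T@((g-p)/k)).round(0 if n>1 else 1)
            p=p+M@sh;M=M@R.from_rotvec(rv).as_matrix()
            out.append("[[%g,%g,%g],[%g,%g,%g],%g]"%(*(rv+0.),*(sh+0.),f))
    print("["+",".join(out)+"]");print("end",p.round(1));return p,M
E
python3 - <<'E'
from h import *
M=A(.75);b=bar(0)
p,_=plan([(tcp(b,M,-60)+[0,0,15],M,18,.5)])
plan([(tcp(b,M,15),M,4,.38)],p=p,M=_)
E
```

```text
[[[-0.036,0.026,-0.066],[20,-23,1],0.5],[[-0.036,0.026,-0.066],[22,-22,0],0.5],[[-0.036,0.026,-0.066],[23,-20,0],0.5],[[-0.036,0.026,-0.066],[24,-19,0],0.5],[[-0.036,0.026,-0.066],[25,-17,0],0.5],[[-0.036,0.026,-0.066],[26,-15,0],0.5],[[-0.036,0.026,-0.066],[27,-14,1],0.5],[[-0.036,0.026,-0.066],[28,-12,1],0.5],[[-0.036,0.026,-0.067],[29,-10,1],0.5],[[-0.036,0.026,-0.066],[30,-8,2],0.5],[[-0.036,0.026,-0.067],[30,-6,2],0.5],[[-0.036,0.026,-0.066],[30,-4,3],0.5],[[-0.036,0.026,-0.067],[31,-3,3],0.5],[[-0.036,0.026,-0.066],[30,-1,4],0.5],[[-0.036,0.026,-0.067],[30,1,5],0.5],[[-0.036,0.026,-0.066],[30,3,6],0.5],[[-0.036,0.027,-0.067],[30,5,6],0.5],[[-0.037,0.026,-0.066],[29,8,8],0.5]]
end [403.2 -40.2 180.1]
[[[0,0,0],[0,-3,21],0.38],[[0,0,0],[0,-3,22],0.38],[[0,0,0],[0,-2,21],0.38],[[0,0,0],[0,-3,22],0.38]]
end [453.7 -37.4 109.7]
```

```bash
python3 -m crank '[[[-0.036,0.026,-0.066],[20,-23,1],0.5],[[-0.036,0.026,-0.066],[22,-22,0],0.5],[[-0.036,0.026,-0.066],[23,-20,0],0.5],[[-0.036,0.026,-0.066],[24,-19,0],0.5],[[-0.036,0.026,-0.066],[25,-17,0],0.5],[[-0.036,0.026,-0.066],[26,-15,0],0.5],[[-0.036,0.026,-0.066],[27,-14,1],0.5],[[-0.036,0.026,-0.066],[28,-12,1],0.5],[[-0.036,0.026,-0.067],[29,-10,1],0.5],[[-0.036,0.026,-0.066],[30,-8,2],0.5],[[-0.036,0.026,-0.067],[30,-6,2],0.5],[[-0.036,0.026,-0.066],[30,-4,3],0.5],[[-0.036,0.026,-0.067],[31,-3,3],0.5],[[-0.036,0.026,-0.066],[30,-1,4],0.5],[[-0.036,0.026,-0.067],[30,1,5],0.5],[[-0.036,0.026,-0.066],[30,3,6],0.5],[[-0.036,0.027,-0.067],[30,5,6],0.5],[[-0.037,0.026,-0.066],[29,8,8],0.5],[[0,0,0],[0,0,0],0.38],[[0,0,0],[0,0,0],0.38]]'
python3 - <<'E'
from h import *
from station import r
M=A(.75);b=bar(0);s=r.get_state();print(s["joints"].round(2),(R.from_quat(s["tcp_rot"]).as_matrix()-M).round(3).tolist())
plan([(tcp(b,M,15),M,4,.38)])
E
```

```text
time_s: 1.77
eef_pos: [475.0, -107.9, 202.9]
tcp_rot: [0.643, 0.688, 0.266, 0.206]
force: [-0.1, -0.3, -1.3]
finger_gap: 32.1
finger_force: 0.0
[-0.67 -0.86  2.09  0.49  1.43 -0.69] [[-0.034, 0.045, -0.055], [-0.004, -0.009, 0.065], [0.06, -0.051, -0.042]]
[[[-0.017,-0.017,-0.003],[17,-18,16],0.38],[[-0.017,-0.017,-0.003],[17,-18,16],0.38],[[-0.016,-0.017,-0.004],[17,-19,15],0.38],[[-0.017,-0.016,-0.003],[18,-19,15],0.38]]
end [453.8 -36.8 110.3]
```

The tilt is too steep this close in: j2 sits at its limit. I'll fit a small kinematic model from the two known poses and choose a smaller tilt.

Run:
```python
from h import *
from station import r
s=r.get_state();q=s["joints"];z=R.from_quat(s["tcp_rot"]).as_matrix()[:,2]
def wr(q,L): return np.array([L[0]*np.sin(q[1])+L[1]*np.sin(q[1]+q[2]),L[2]+L[0]*np.cos(q[1])+L[1]*np.cos(q[1]+q[2])])
q0=[-1.2577,.09184,1.23187]
def f(L):
    w0=wr(q0,L);w=wr(q,L)
    return np.r_[w0-[599.65,192.57+L[3]],w[0]*np.cos(q[0])+L[3]*z[0]-s["eef_pos"][0],w[0]*np.sin(q[0])+L[3]*z[1]-s["eef_pos"][1],w[1]+L[3]*z[2]-s["eef_pos"][2]]
S=least_squares(f,[450,570,150,250]);L=S.x;print(L.round(1),S.fun.round(1),z)
def ik(T,zt):
    w=np.array(T)-L[3]*zt;rr=np.hypot(w[0],w[1]);h=w[2]-L[2];D=np.hypot(rr,h)
    k=(L[0]**2+L[1]**2-D*D)/(2*L[0]*L[1]);j3=np.pi-np.arccos(k)
    g=np.arctan2(rr,h);j2=g-np.arctan2(L[1]*np.sin(j3),L[0]+L[1]*np.cos(j3));return round(j2,2),round(j3,2)
for t in (0,.2,.3,.45,.6):
    M=A(t);print(t,ik(tcp(bar(0),M,12),M[:,2]),ik(tcp(bar(0),M,-50),M[:,2]),[ik(tcp(bar(a),M,12),M[:,2]) for a in(.4,.8,1.2,1.72)])
for t in (.3,.5,.75):
    M=Bo(t);print("rod",t,[ik(tcp(rod(a),M,19),M[:,2]) for a in (0,.5,1.1)],ik(tcp(rod(0),M,-60),M[:,2]))
```

```text
[400.8 581.5  98.1 450. ] [ 1.  -3.1 -1.2  0.5  3.1] [ 0.62557994  0.10209788 -0.77345056]
0 (np.float64(-0.33), np.float64(1.76)) (np.float64(-0.3), np.float64(1.63)) [(np.float64(-0.25), np.float64(1.56)), (np.float64(-0.09), np.float64(1.3)), (np.float64(0.13), np.float64(1.01)), (np.float64(0.46), np.float64(0.59))]
0.2 (np.float64(-0.56), np.float64(1.93)) (np.float64(-0.55), np.float64(1.82)) [(np.float64(-0.46), np.float64(1.73)), (np.float64(-0.3), np.float64(1.5)), (np.float64(-0.1), np.float64(1.25)), (np.float64(0.17), np.float64(0.96))]
0.3 (np.float64(-0.67), np.float64(2.02)) (np.float64(-0.68), np.float64(1.92)) [(np.float64(-0.57), np.float64(1.83)), (np.float64(-0.41), np.float64(1.6)), (np.float64(-0.21), np.float64(1.37)), (np.float64(0.04), np.float64(1.12))]
0.45 (np.float64(-0.86), np.float64(2.16)) (np.float64(-0.88), np.float64(2.07)) [(np.float64(-0.74), np.float64(1.96)), (np.float64(-0.57), np.float64(1.75)), (np.float64(-0.38), np.float64(1.55)), (np.float64(-0.13), np.float64(1.33))]
0.6 (np.float64(-1.05), np.float64(2.3)) (np.float64(-1.09), np.float64(2.22)) [(np.float64(-0.92), np.float64(2.1)), (np.float64(-0.73), np.float64(1.9)), (np.float64(-0.54), np.float64(1.71)), (np.float64(-0.29), np.float64(1.53))]
rod 0.3 [(np.float64(-0.14), np.float64(1.72)), (np.float64(-0.18), np.float64(1.62)), (np.float64(-0.31), np.float64(1.61))] (np.float64(-0.19), np.float64(1.63))
rod 0.5 [(np.float64(-0.34), np.float64(1.94)), (np.float64(-0.39), np.float64(1.85)), (np.float64(-0.52), np.float64(1.82))] (np.float64(-0.43), np.float64(1.89))
rod 0.75 [(np.float64(-0.58), np.float64(2.22)), (np.float64(-0.63), np.float64(2.12)), (np.float64(-0.78), np.float64(2.09))] (np.float64(-0.74), np.float64(2.21))
```

Run:
```python
from h import *
M=A(.25);b=bar(0)
p,_=plan([(tcp(b,M,-50),M,7,.27)])
plan([(tcp(b,M,9),M,4,.27)],p=p,M=_)
```

```text
[[[0.062,-0.01,0.001],[10,-8,1],0.27],[[0.062,-0.01,0],[10,-7,1],0.27],[[0.062,-0.01,0.001],[10,-7,2],0.27],[[0.062,-0.01,0],[10,-7,2],0.27],[[0.062,-0.01,0.001],[10,-7,2],0.27],[[0.062,-0.01,0],[11,-8,2],0.27],[[0.061,-0.009,0.001],[10,-7,3],0.27]]
end [431.2 -38.6 169.6]
[[[0,0,0],[0,0,15],0.27],[[0,0,0],[0,0,15],0.27],[[0,0,0],[0,0,15],0.27],[[0,0,0],[0,0,14],0.27]]
end [445.8 -37.8 112.5]
```

```bash
python3 -m crank '[[[0.062,-0.01,0.001],[10,-8,1],0.27],[[0.062,-0.01,0],[10,-7,1],0.27],[[0.062,-0.01,0.001],[10,-7,2],0.27],[[0.062,-0.01,0],[10,-7,2],0.27],[[0.062,-0.01,0.001],[10,-7,2],0.27],[[0.062,-0.01,0],[11,-8,2],0.27],[[0.061,-0.009,0.001],[10,-7,3],0.27],[[0,0,0],[0,0,0],0.27],[[0,0,0],[0,0,0],0.27]]'
python3 - <<'E'
from h import *
from station import r
M=A(.25);s=r.get_state();print(s["joints"].round(2),(R.from_quat(s["tcp_rot"]).as_matrix()-M).round(3).tolist())
plan([(tcp(bar(0),M,9),M,5,.27)])
E
```

```text
time_s: 2.52
eef_pos: [431.7, -39.8, 170.2]
tcp_rot: [0.683, 0.72, 0.091, 0.086]
force: [-0.8, -0.3, 0.2]
finger_gap: 23.2
finger_force: 0.0
[-0.23 -0.64  1.9   0.07  1.64 -0.27] [[0.001, -0.0, 0.001], [0.0, -0.001, -0.001], [-0.0, 0.001, 0.0]]
[[[0,0,0],[0,0,12],0.27],[[0,0,0],[0,0,12],0.27],[[0,0,0],[0,0,12],0.27],[[0.001,0,-0.001],[1,0,12],0.27],[[0,0.001,0],[0,-1,12],0.27]]
end [445.6 -38.1 111.8]
```

```bash
python3 -m crank '[[[0,0,0],[0,0,12],0.27],[[0,0,0],[0,0,12],0.27],[[0,0,0],[0,0,12],0.27],[[0,0,0],[0,0,12],0.27],[[0,0,0],[0,0,11],0.27],[[0,0,0],[0,0,0],0],[[0,0,0],[0,0,0],0],[[0,0,0],[0,0,0],0],[[0,0,0],[0,0,0],0]]'
python3 - <<'E'
from h import *
M=A(.25)
g=[(tcp(bar(t),M,9),M,1,0) for t in np.arange(.06,1.08,.06)]
from station import r
s=r.get_state();e=s["eef_pos"]-tcp(bar(0),M,9);print(e)
g=[(a+e,s_,n,f) for a,s_,n,f in g]
plan([(a.round(3),_,n,f) for a,_,n,f in g])
E
```

```text
time_s: 3.27
eef_pos: [446.6, -39.0, 114.3]
tcp_rot: [0.683, 0.72, 0.091, 0.087]
force: [0.1, 0.1, 0.3]
finger_gap: 0.0
finger_force: 0.0
[ 0.65553437 -1.24084215  1.97340352]
[[[0.003,0.001,-0.002],[0,3.7,-11.4],0],[[0,0,0],[0,4.3,-11.2],0],[[0,0,0],[0,5,-10.9],0],[[0,0,0],[0,5.7,-10.6],0],[[0,0,0],[0,6.3,-10.2],0],[[0,0,0],[0,6.8,-9.9],0],[[0,0,0],[0,7.5,-9.4],0],[[0,0,0],[0,8,-8.9],0],[[0,0,0],[0,8.5,-8.5],0],[[0,0,0],[0,9,-7.9],0],[[0,0,0],[0,9.5,-7.4],0],[[0,0,0],[-0.1,9.9,-6.8],0],[[0,0,0],[0,10.3,-6.1],0],[[0,0,0],[0,10.7,-5.6],0],[[0,0,0],[0,10.9,-4.9],0],[[0,0,0],[0,11.2,-4.2],0],[[0,0,0],[0,11.5,-3.6],0]]
end [546.8 -33.5 281.8]
```

The fingers shut on nothing (gap 0), so I'll look.

Run:
```python
from station import r
from h import *
for n,(x0,y0,w,h) in {"scene":(250,150,120,90),"top":(270,200,120,90)}.items():
    c=r.read_camera(n)["pixels"][:,:,::-1][y0:y0+h,x0:x0+w]
    cv2.imwrite("pics/%s1.png"%n,cv2.resize(c,(400,300),interpolation=2))
cv2.imwrite("pics/both1.png",np.hstack([cv2.imread("pics/scene1.png"),cv2.imread("pics/top1.png")]))
s=r.get_state()["eef_pos"];print(((proj("scene",s)[0]-[250,150])*400/120),(proj("top",s)[0]-[270,200])*400/120)
b=W(POSE,[bar(0)])[0];print(((proj("scene",b)[0]-[250,150])*400/120),(proj("top",b)[0]-[270,200])*400/120)
```

```text
[153.25976491 220.77294   ] [157.42903318 262.23076379]
[151.37440091 213.68352014] [155.61560661 266.0253148 ]
```

View pics/both1.png

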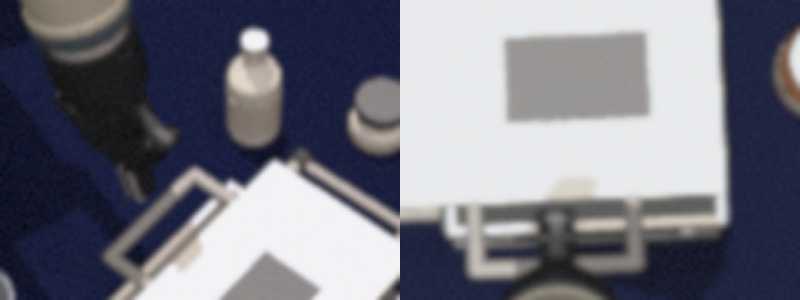

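Run:
```python
from station import r
from h import *
s=r.get_state();e=s["eef_pos"];z=R.from_quat(s["tcp_rot"]).as_matrix()[:,2];print(e,s["finger_gap"],s["force"])
O=[]
for n,(x0,y0) in {"scene":(270,170),"top":(290,230)}.items():
    c=r.read_camera(n)["pixels"][:,:,::-1][y0:y0+60,x0:x0+50]
    c=cv2.resize(c,(400,480),interpolation=2)
    for P,col in ((e,(0,0,255)),(e-54*z,(0,128,255)),(W(POSE,[bar(0)])[0]+[0,0,0],(0,255,0))):
        u=(proj(n,P)[0]-[x0,y0]+.5)*8;cv2.circle(c,(int(u[0]),int(u[1])),4,col,1)
    O.append(c)
cv2.imwrite("pics/both2.png",np.hstack(O))
```

```text
[446.55862573 -38.96065002 114.24884959] 0.07280759060244428 [ 0.78254872 -0.46406586  0.59313203]
```

View pics/both2.png

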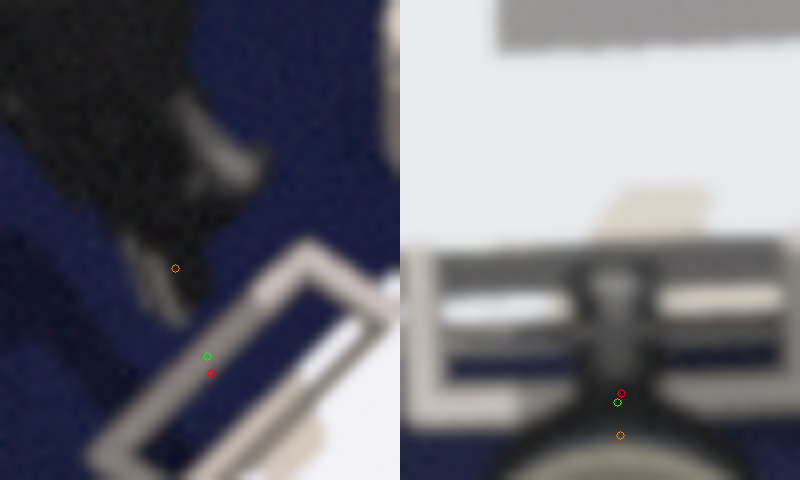

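Run:
```python
import cv2,numpy as np
a=cv2.imread("pics/both2.png")
for y in range(270,420,12):
    x=int(176+(y-268)*36/105);print(y,x,[a[y,x+d].tolist() for d in(-24,-12,0,12,24)])
```

```text
270 176 [[77, 79, 83], [66, 68, 69], [29, 29, 29], [27, 25, 25], [27, 22, 23]]
282 180 [[81, 83, 87], [64, 67, 69], [28, 26, 27], [28, 26, 26], [31, 25, 25]]
294 184 [[78, 81, 83], [64, 67, 69], [32, 29, 32], [26, 23, 22], [40, 24, 23]]
306 189 [[79, 79, 83], [65, 68, 69], [45, 39, 38], [48, 29, 26], [61, 30, 28]]
318 193 [[79, 71, 72], [76, 71, 70], [62, 41, 39], [66, 37, 35], [79, 65, 68]]
330 197 [[69, 47, 45], [66, 41, 39], [68, 45, 43], [86, 80, 83], [114, 116, 123]]
342 201 [[63, 33, 27], [73, 55, 56], [99, 96, 102], [122, 126, 132], [121, 123, 130]]
354 205 [[78, 66, 68], [107, 106, 112], [121, 125, 131], [115, 118, 124], [92, 88, 92]]
366 209 [[115, 117, 125], [123, 126, 134], [108, 108, 115], [82, 72, 74], [63, 36, 34]]
378 213 [[119, 124, 131], [100, 100, 106], [76, 60, 62], [64, 35, 32], [64, 32, 26]]
390 217 [[91, 87, 91], [66, 45, 44], [65, 33, 29], [64, 31, 26], [64, 31, 25]]
402 221 [[68, 41, 38], [65, 34, 27], [65, 32, 30], [64, 31, 27], [69, 44, 41]]
414 226 [[61, 30, 23], [60, 28, 24], [58, 30, 26], [78, 61, 61], [126, 124, 130]]
```

The image shows the fingertips ending above the bar, short of the reported TCP. I'll open, feel my way deeper in small steps, and then close.

```bash
python3 -m crank '[[[0,0,0],[0,0,0],0.27],[[0,0,0],[0,0,0],0.27],[[0,0,0],[0,0,0],0.27],[[0,0,0],[0,0,3],0.27],[[0,0,0],[0,0,3],0.27],[[0,0,0],[0,0,0],0.27]]'; python3 -m crank '[[[0,0,0],[0,0,3],0.27],[[0,0,0],[0,0,3],0.27],[[0,0,0],[0,0,0],0.27]]'; python3 -m crank '[[[0,0,0],[0,0,0],0],[[0,0,0],[0,0,0],0],[[0,0,0],[0,0,0],0],[[0,0,0],[0,0,0],0]]'
```

```text
time_s: 3.97
eef_pos: [447.4, -38.7, 106.4]
tcp_rot: [0.683, 0.72, 0.091, 0.086]
force: [-0.3, 0.1, 0.9]
finger_gap: 23.1
finger_force: 0.0
time_s: 4.22
eef_pos: [448.9, -38.7, 100.7]
tcp_rot: [0.683, 0.72, 0.091, 0.086]
force: [0.7, -0.4, -0.5]
finger_gap: 23.0
finger_force: 0.0
time_s: 4.55
eef_pos: [449.2, -38.8, 101.8]
tcp_rot: [0.683, 0.72, 0.091, 0.087]
force: [0.6, 0.7, -0.3]
finger_gap: -0.0
finger_force: 0.0
```

```bash
python3 -m crank '[[[0,0,0],[0,0,0],0.27],[[0,0,0],[0,0,0],0.27],[[0,0,0],[0,0,0],0.27],[[0,0,0],[0,0,3],0.27],[[0,0,0],[0,0,3],0.27],[[0,0,0],[0,0,0],0.27]]'
python3 - <<'E'
from station import r
from h import *
s=r.get_state();e=s["eef_pos"];z=R.from_quat(s["tcp_rot"]).as_matrix()[:,2]
O=[]
for n,(x0,y0) in {"scene":(270,170),"top":(290,230)}.items():
    c=r.read_camera(n)["pixels"][:,:,::-1][y0:y0+60,x0:x0+50]
    c=cv2.resize(c,(400,480),interpolation=2)
    for P,col in ((e,(0,0,255)),(e-54*z,(0,128,255)),(W(POSE,[bar(0)])[0]+[0,0,0],(0,255,0))):
        u=(proj(n,P)[0]-[x0,y0]+.5)*8;cv2.circle(c,(int(u[0]),int(u[1])),4,col,1)
    O.append(c)
cv2.imwrite("pics/both3.png",np.clip(np.hstack(O).astype(float)*1.8,0,255))
E
```

```text
time_s: 5.05
eef_pos: [450.4, -38.6, 94.8]
tcp_rot: [0.683, 0.72, 0.091, 0.086]
force: [0.1, -0.5, -0.1]
finger_gap: 22.9
finger_force: 0.0[ WARN:0@2.208] global loadsave.cpp:1063 imwrite_ Unsupported depth image for selected encoder is fallbacked to CV_8U.
```

View pics/both3.png

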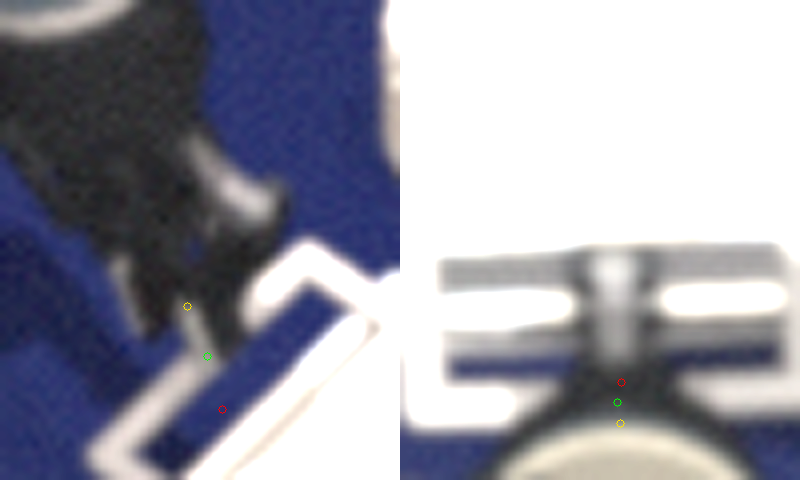

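The fingers now straddle the bar, with the tips about level with it, so the real tips sit roughly 25 mm behind the reported TCP. I'll go about 10 mm deeper and close.

```bash
python3 -m crank '[[[0,0,0],[0,0,3],0.27],[[0,0,0],[0,0,3],0.27],[[0,0,0],[0,0,3],0.27],[[0,0,0],[0,0,0],0.27]]';  python3 -m crank '[[[0,0,0],[0,0,0],0],[[0,0,0],[0,0,0],0],[[0,0,0],[0,0,0],0],[[0,0,0],[0,0,0],0]]'
```

```text
time_s: 5.48
eef_pos: [452.6, -38.5, 86.1]
tcp_rot: [0.683, 0.72, 0.09, 0.086]
force: [-0.3, 0.9, -0.2]
finger_gap: 23.2
finger_force: 0.0
time_s: 5.82
eef_pos: [452.7, -38.5, 87.0]
tcp_rot: [0.683, 0.72, 0.091, 0.086]
force: [-1.2, -0.6, -1.5]
finger_gap: 5.6
finger_force: 52.0
```

```bash
python3 -m crank '[[[0,0,0],[0,0,0],0.27],[[0,0,0],[0,0,0],0.27],[[0,0,0],[0,0,0],0.27],[[0,0,0],[0,0,3],0.27],[[0,0,0],[0,0,3],0.27],[[0,0,0],[0,0,2],0.27],[[0,0,0],[0,0,0],0.27]]';  python3 -m crank '[[[0,0,0],[0,0,0],0],[[0,0,0],[0,0,0],0],[[0,0,0],[0,0,0],0],[[0,0,0],[0,0,0],0]]'
```

```text
time_s: 6.4
eef_pos: [454.6, -38.4, 78.5]
tcp_rot: [0.683, 0.72, 0.091, 0.086]
force: [-0.7, -0.8, -0.8]
finger_gap: 22.9
finger_force: 0.0
time_s: 6.73
eef_pos: [454.7, -38.4, 79.3]
tcp_rot: [0.683, 0.72, 0.091, 0.086]
force: [-1.1, -0.3, -0.9]
finger_gap: 9.3
finger_force: 58.6
```

```bash
python3 -m crank '[[[0,0,0],[0,0,0],0.27],[[0,0,0],[0,0,0],0.27],[[0,0,0],[0,0,0],0.27],[[0,0,0],[0,0,3],0.27],[[0,0,0],[0,0,3],0.27],[[0,0,0],[0,0,0],0.27]]';  python3 -m crank '[[[0,0,0],[0,0,0],0],[[0,0,0],[0,0,0],0],[[0,0,0],[0,0,0],0],[[0,0,0],[0,0,0],0]]'
python3 - <<'E'
from h import *
from station import r
M=A(.25);s=r.get_state();e=s["eef_pos"]-tcp(bar(0),M,0);print(e@B3()[0],e[2])
plan([((tcp(bar(t),M,0)+e).round(2),M,1,0) for t in np.arange(.06,1.08,.06)])
E
```

```text
time_s: 7.23
eef_pos: [456.1, -38.3, 72.7]
tcp_rot: [0.683, 0.72, 0.091, 0.086]
force: [-0.1, -0.8, -0.1]
finger_gap: 23.3
finger_force: 0.0
time_s: 7.57
eef_pos: [456.2, -38.3, 73.3]
tcp_rot: [0.683, 0.72, 0.091, 0.086]
force: [-0.1, 0.5, -0.1]
finger_gap: 9.7
finger_force: 58.5
12.472628936702238 -47.65609367226557
[[[0.001,0.001,-0.002],[0,3.7,-11.4],0],[[0,0,0],[0,4.3,-11.2],0],[[0,0,0],[0,5,-10.9],0],[[0,0,0],[0,5.7,-10.6],0],[[0,0,0],[0,6.2,-10.3],0],[[0,0,0],[0,6.9,-9.8],0],[[0,0,0],[0,7.5,-9.4],0],[[0,0,0],[0,8,-8.9],0],[[0,0,0],[0,8.5,-8.5],0],[[0,0,0],[0,9,-7.9],0],[[0,0,0],[0,9.5,-7.4],0],[[0,0,0],[0,9.9,-6.8],0],[[0,0,0],[0,10.3,-6.2],0],[[0,0,0],[0,10.6,-5.5],0],[[0,0,0],[0,11,-4.9],0],[[0,0,0],[0,11.2,-4.2],0],[[0,0,0],[0,11.5,-3.6],0]]
end [556.5 -32.9 240.9]
```

The grip is firm. I'll lift the first part of the arc.

```bash
python3 -m crank '[[[0,0,0],[0,3.7,-11.4],0],[[0,0,0],[0,4.3,-11.2],0],[[0,0,0],[0,5,-10.9],0],[[0,0,0],[0,5.7,-10.6],0],[[0,0,0],[0,6.2,-10.3],0],[[0,0,0],[0,6.9,-9.8],0]]' && python3 -m crank '[[[0,0,0],[0,7.5,-9.4],0],[[0,0,0],[0,8,-8.9],0],[[0,0,0],[0,8.5,-8.5],0],[[0,0,0],[0,9,-7.9],0],[[0,0,0],[0,9.5,-7.4],0],[[0,0,0],[0,9.9,-6.8],0],[[0,0,0],[0,10.3,-6.2],0],[[0,0,0],[0,10.6,-5.5],0],[[0,0,0],[0,11,-4.9],0],[[0,0,0],[0,11.2,-4.2],0],[[0,0,0],[0,11.5,-3.6],0]]'
python3 - <<'E'
from h import *
from station import r
M=A(.25);s=r.get_state();ex=B3()[0];e=np.array([0,0,-47.7])+12.5*ex
print("err vs plan",s["eef_pos"]-e-tcp(bar(1.02),M,0),s["force"])
plan([((tcp(bar(t),M,0)+e).round(2),M,1,0) for t in np.arange(1.08,1.71,.06)])
E
```

```text
time_s: 8.07
eef_pos: [469.7, -37.5, 143.1]
tcp_rot: [0.683, 0.72, 0.089, 0.085]
force: [-3.4, -0.1, -3.7]
finger_gap: 9.5
finger_force: 58.4
time_s: 8.98
eef_pos: [555.6, -32.7, 245.0]
tcp_rot: [0.683, 0.72, 0.091, 0.087]
force: [-9.3, 1.4, 8.9]
finger_gap: 9.3
finger_force: 62.0
err vs plan [-0.8780841  -1.00477953  4.14843193] [-9.25120659  1.35426944  8.86288324]
[[[0.002,0.001,-0.001],[1,11.5,1.4],0],[[0,0,0],[0,11.8,-2.1],0],[[0,0,0],[0,12,-1.5],0],[[0,0,0],[0,11.9,-0.7],0],[[0,0,0],[0,12,0],0],[[0,0,0],[0,12,0.7],0],[[0,0,0],[0,11.9,1.4],0],[[0,0,0],[0,11.8,2.2],0],[[0,0,0],[0,11.7,2.8],0],[[0,0,0],[0,11.5,3.5],0],[[0,0,0],[0,11.2,4.3],0]]
end [683.6 -24.8 265.4]
```

```bash
python3 -m crank '[[[0,0,0],[0,11.5,-3],0],[[0,0,0],[0,11.8,-2.1],0],[[0,0,0],[0,12,-1.5],0],[[0,0,0],[0,11.9,-0.7],0],[[0,0,0],[0,12,0],0]]' ; python3 -m crank '[[[0,0,0],[0,12,0.7],0],[[0,0,0],[0,11.9,1.4],0],[[0,0,0],[0,11.8,2.2],0],[[0,0,0],[0,11.7,2.8],0],[[0,0,0],[0,11.5,3.5],0],[[0,0,0],[0,0,0],0]]'
python3 - <<'E'
from h import *
from station import r
M=A(.25);s=r.get_state();ex=B3()[0];e=np.array([0,0,-47.7])+12.5*ex
d=s["eef_pos"]-e-W(POSE,[(80,0,115)])[0];print(d, "theta",np.arctan2(d[2],-d@ex)-.03,np.hypot(d[2],d@ex))
E
```

```text
time_s: 9.4
eef_pos: [611.9, -29.4, 266.1]
tcp_rot: [0.683, 0.72, 0.092, 0.087]
force: [-5.3, 2.0, 5.4]
finger_gap: 9.5
finger_force: 62.8
time_s: 9.9
eef_pos: [673.2, -25.6, 269.4]
tcp_rot: [0.682, 0.72, 0.092, 0.087]
force: [-0.8, 3.2, 4.7]
finger_gap: 9.4
finger_force: 63.8
[ 17.31905051   0.64945612 202.06346442] theta 1.626345654215055 202.80514564274387
```

```bash
python3 -m crank '[[[0,0,0],[0,7,2.5],0],[[0,0,0],[0,5,2],0],[[0,0,0],[0,0,0],0],[[0,0,0],[0,0,0],0],[[0,0,0],[0,0,0],0]]'
python3 - <<'E'
from h import *
from station import r
M=A(.25);s=r.get_state();ex=B3()[0];e=np.array([0,0,-47.7])+12.5*ex
d=s["eef_pos"]-e-W(POSE,[(80,0,115)])[0];print("theta",np.arctan2(d[2],-d@ex)-.03)
E
```

```text
time_s: 10.32
eef_pos: [685.2, -25.4, 268.4]
tcp_rot: [0.682, 0.72, 0.093, 0.087]
force: [0.5, 4.5, 5.2]
finger_gap: 9.6
finger_force: 63.0
theta 1.6855045771140802
```

The cover should be leaning back at about 1.69. I'll release it, retreat and plan the move to the rod.

```bash
python3 -m crank '[[[0,0,0],[0,0,0],0.45],[[0,0,0],[0,0,0],0.45],[[0,0,0],[0,0,0],0.45],[[0,0,0],[0,0,-20],0.45],[[0,0,0],[0,0,-35],0.45],[[0,0,0],[0,0,-35],0.45]]'
python3 - <<'E'
from h import *
G=Bo(.7)
from scipy.spatial.transform import Slerp
A0=A(.25);mid=Slerp([0,1],R.from_matrix([A0,G]))(.6).as_matrix()
p,M=plan([(W(POSE,[(-20,50,270)])[0],mid,11,.55),(tcp(rod(0,155),G,-90),G,8,.55)])
plan([(tcp(rod(0,155),G,47),G,6,.55)],p=p,M=M)
E
```

```text
time_s: 10.82
eef_pos: [661.1, -27.9, 351.3]
tcp_rot: [0.683, 0.72, 0.089, 0.085]
force: [0.6, -0.1, 0.6]
finger_gap: 38.2
finger_force: 0.0
[[[-0.02,0.019,0.084],[5,-12,5],0.55],[[-0.019,0.02,0.084],[4,-13,4],0.55],[[-0.02,0.019,0.084],[2,-13,4],0.55],[[-0.019,0.02,0.084],[1,-13,4],0.55],[[-0.02,0.019,0.084],[0,-13,4],0.55],[[-0.019,0.02,0.084],[-1,-13,3],0.55],[[-0.02,0.019,0.084],[-2,-13,3],0.55],[[-0.019,0.02,0.084],[-4,-13,3],0.55],[[-0.019,0.019,0.083],[-5,-13,3],0.55],[[-0.02,0.02,0.084],[-6,-13,2],0.55],[[-0.019,0.019,0.083],[-6,-12,2],0.55],[[-0.018,0.018,0.077],[4,-11,17],0.55],[[-0.018,0.018,0.077],[3,-11,17],0.55],[[-0.018,0.018,0.077],[2,-12,16],0.55],[[-0.018,0.017,0.077],[0,-12,16],0.55],[[-0.017,0.018,0.077],[-1,-12,16],0.55],[[-0.018,0.017,0.077],[-2,-13,16],0.55],[[-0.017,0.018,0.077],[-3,-12,16],0.55],[[-0.018,0.017,0.078],[-5,-13,15],0.55]]
end [577.2 119.8 148.5]
[[[0,0,0],[0,0,23],0.55],[[0,0,0],[0,0,23],0.55],[[0,0,0],[0,0,23],0.55],[[0,0,0],[0,0,23],0.55],[[0,0,0],[0,0,22],0.55],[[0,0,0],[0,0,23],0.55]]
end [665.3 124.6  43.7]
```

```bash
python3 -m crank '[[[-0.02,0.019,0.084],[5,-12,5],0.55],[[-0.019,0.02,0.084],[4,-13,4],0.55],[[-0.02,0.019,0.084],[2,-13,4],0.55],[[-0.019,0.02,0.084],[1,-13,4],0.55],[[-0.02,0.019,0.084],[0,-13,4],0.55],[[-0.019,0.02,0.084],[-1,-13,3],0.55],[[-0.02,0.019,0.084],[-2,-13,3],0.55],[[-0.019,0.02,0.084],[-4,-13,3],0.55],[[-0.019,0.019,0.083],[-5,-13,3],0.55],[[-0.02,0.02,0.084],[-6,-13,2],0.55],[[-0.019,0.019,0.083],[-6,-12,2],0.55],[[-0.018,0.018,0.077],[4,-11,17],0.55],[[-0.018,0.018,0.077],[3,-11,17],0.55],[[-0.018,0.018,0.077],[2,-12,16],0.55],[[-0.018,0.017,0.077],[0,-12,16],0.55],[[-0.017,0.018,0.077],[-1,-12,16],0.55],[[-0.018,0.017,0.077],[-2,-13,16],0.55],[[-0.017,0.018,0.077],[-3,-12,16],0.55],[[-0.018,0.017,0.078],[-5,-13,15],0.55],[[0,0,0],[0,0,0],0.55]]'
python3 - <<'E'
from h import *
from station import r
G=Bo(.7);s=r.get_state();M=R.from_quat(s["tcp_rot"]).as_matrix();print(s["joints"].round(2),R.from_matrix(M.T@G).as_rotvec().round(3))
plan([(tcp(rod(0,155),G,20),G,5,.55)])
O=[]
e=s["eef_pos"];z=M[:,2];P=e-27*z
for n,(x0,y0) in {"scene":(300,140),"top":(220,150)}.items():
    c=r.read_camera(n)["pixels"][:,:,::-1][y0:y0+130,x0:x0+100]
    c=cv2.resize(c,(400,520),interpolation=2)
    for Q,col in ((e,(0,0,255)),(P,(0,128,255)),(W(POSE,[rod(0,155)])[0],(0,255,0))):
        u=(proj(n,Q)[0]-[x0,y0]+.5)*4;cv2.circle(c,(int(u[0]),int(u[1])),4,col,1)
    O.append(c)
cv2.imwrite("pics/both4.png",np.clip(np.hstack(O).astype(float)*1.5,0,255).astype(np.uint8))
E
```

```text
time_s: 12.48
eef_pos: [576.7, 121.8, 143.5]
tcp_rot: [0.939, 0.025, 0.342, -0.01]
force: [-0.7, 0.4, -1.1]
finger_gap: 46.9
finger_force: 0.0
[ 0.22 -0.62  2.07 -0.12  1.01  1.76] [-0.     0.002 -0.001]
[[[0,0,0],[1,0,21],0.55],[[0,0.001,0],[1,1,21],0.55],[[0,0,0],[1,0,21],0.55],[[0,0.001,-0.001],[0,1,22],0.55],[[0,0,0],[1,0,21],0.55]]
end [647.9 123.7  64.9]
```

View pics/both4.png

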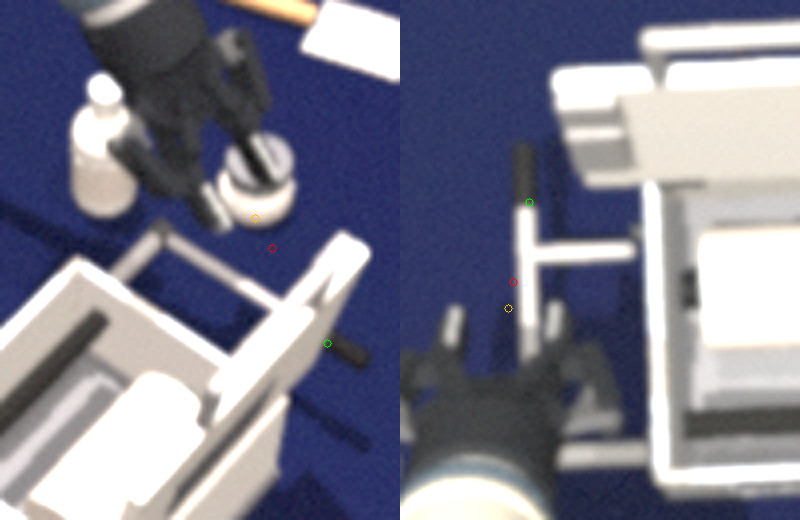

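The scene view shows the cover leaning back. In the top view the open fingers (455,308) and (555,302) straddle the rod line, with the sleeve at (524,175). I'll advance and grip.

```bash
python3 -m crank '[[[0,0,0],[1,-0.5,21],0.55],[[0,0.001,0],[1,-0.5,21],0.55],[[0,0,0],[1,-0.5,21],0.55],[[0,0,0],[0,0,22],0.55],[[0,0,0],[1,0,18],0.55],[[0,0,0],[0,0,15],0.55],[[0,0,0],[0,0,15],0.55],[[0,0,0],[0,0,0],0.55]]'; python3 -m crank '[[[0,0,0],[0,0,0],0],[[0,0,0],[0,0,0],0],[[0,0,0],[0,0,0],0],[[0,0,0],[0,0,0],0],[[0,0,0],[0,0,0],0]]'
```

```text
time_s: 13.25
eef_pos: [668.7, 124.5, 49.8]
tcp_rot: [0.938, 0.026, 0.344, -0.008]
force: [-0.7, -0.2, 0.1]
finger_gap: 46.7
finger_force: 0.0
time_s: 13.67
eef_pos: [668.5, 126.8, 53.3]
tcp_rot: [0.937, 0.026, 0.347, -0.01]
force: [0.6, 1.6, -0.3]
finger_gap: 13.3
finger_force: 58.5
```

Run:
```python
from h import *
from station import r
G=Bo(.7);s=r.get_state();M=R.from_quat(s["tcp_rot"]).as_matrix()
g=s["eef_pos"]-47*M[:,2];d=g-W(POSE,[(-75,150,80)])[0];ex,ey,_=B3();print("a0",np.arctan2(d[2],d@ex),np.hypot(d[2],d@ex),d@ey)
e=s["eef_pos"]-W(POSE,[rod(.05,158)])[0]
plan([((W(POSE,[rod(a,158)])[0]+e).round(2),M,1,0) for a in np.arange(.11,1.12,.06)])
```

```text
a0 0.057073505137807276 158.14275103679742 2.1393331240176563
[[[0,0,0],[5.6,0,-7.7],0],[[0,0,0],[5.1,0,-7.9],0],[[0,0,0],[4.6,0,-8.3],0],[[0,0,0],[4.1,0,-8.6],0],[[0,0,0],[3.6,0,-8.7],0],[[0,0,0],[3.1,0,-9],0],[[0,0,0],[2.5,0,-9.1],0],[[0,0,0],[1.9,0,-9.3],0],[[0,0,0],[1.4,0,-9.4],0],[[0,0,0],[0.9,0,-9.4],0],[[0,0,0],[0.3,0,-9.5],0],[[0,0,0],[-0.3,0,-9.5],0],[[0,0,0],[-0.9,0,-9.4],0],[[0,0,0],[-1.4,0,-9.4],0],[[0,0,0],[-2,0,-9.3],0],[[0,0,0],[-2.6,0,-9.1],0],[[0,0,0],[-3,-0.1,-9],0]]
end [586.7 122.4 184.1]
```

```bash
python3 -m crank '[[[0,0,0],[5.6,0,-7.7],0],[[0,0,0],[5.1,0,-7.9],0],[[0,0,0],[4.6,0,-8.3],0],[[0,0,0],[4.1,0,-8.6],0],[[0,0,0],[3.6,0,-8.7],0]]'; python3 -m crank '[[[0,0,0],[3.1,0,-9],0],[[0,0,0],[2.5,0,-9.1],0],[[0,0,0],[1.9,0,-9.3],0],[[0,0,0],[1.4,0,-9.4],0],[[0,0,0],[0.9,0,-9.4],0],[[0,0,0],[0.3,0,-9.5],0]]'; python3 -m crank '[[[0,0,0],[-0.3,0,-9.5],0],[[0,0,0],[-0.9,0,-9.4],0],[[0,0,0],[-1.4,0,-9.4],0],[[0,0,0],[-2,0,-9.3],0],[[0,0,0],[-2.6,0,-9.1],0],[[0,0,0],[-3,0,-9],0],[[0,0,0],[0,0,0],0]]'
python3 - <<'E'
from h import *
from station import r
s=r.get_state();M=R.from_quat(s["tcp_rot"]).as_matrix()
g=s["eef_pos"]-47*M[:,2];d=g-W(POSE,[(-75,150,80)])[0];ex,ey,_=B3();print("a",np.arctan2(d[2],d@ex),np.hypot(d[2],d@ex),d@ey)
E
```

```text
time_s: 14.08
eef_pos: [654.8, 125.9, 92.7]
tcp_rot: [0.94, 0.026, 0.34, -0.009]
force: [6.3, 1.6, -6.0]
finger_gap: 12.9
finger_force: 58.7
time_s: 14.58
eef_pos: [625.7, 124.3, 139.4]
tcp_rot: [0.94, 0.026, 0.339, -0.009]
force: [-11.5, 0.9, -13.8]
finger_gap: 12.9
finger_force: 58.5
time_s: 15.17
eef_pos: [585.6, 122.1, 183.1]
tcp_rot: [0.938, 0.026, 0.346, -0.009]
force: [-0.6, 0.0, -5.4]
finger_gap: 12.5
finger_force: 71.0
a 1.0758981220559851 157.79067104500427 1.9717098100548764
```

Rod is at about 1.08. I'll nudge it to 1.12, release and retreat.

```bash
python3 -m crank '[[[0,0,0],[-1.2,0,-3],0],[[0,0,0],[-1.2,0,-3],0],[[0,0,0],[0,0,0],0],[[0,0,0],[0,0,0],0]]'
python3 - <<'E'
from h import *
from station import r
s=r.get_state();M=R.from_quat(s["tcp_rot"]).as_matrix()
g=s["eef_pos"]-47*M[:,2];d=g-W(POSE,[(-75,150,80)])[0];ex,ey,_=B3();print("a",np.arctan2(d[2],d@ex),np.hypot(d[2],d@ex),d@ey)
E
python3 -m crank '[[[0,0,0],[0,0,0],0.55],[[0,0,0],[0,0,0],0.55],[[0,0,0],[0,0,0],0.55],[[0,0,0],[0,0,0],0.55],[[0,0,0],[0,0,-20],0.55],[[0,0,0],[0,0,-30],0.55],[[0,0,0],[0,0,-35],0.55],[[0,0,0],[0,0,-35],0.55]]'
python3 - <<'E'
from h import *
from station import r
G=A(.25);b=bar(1.70)
from scipy.spatial.transform import Slerp
s=r.get_state();M0=R.from_quat(s["tcp_rot"]).as_matrix();mid=Slerp([0,1],R.from_matrix([M0,G]))(.5).as_matrix()
p,M=plan([(W(POSE,[(20,70,370)])[0],mid,9,.5),(tcp(b,G,-50),G,9,.45)])
plan([(tcp(b,G,49),G,5,.45)],p=p,M=M)
E
```

```text
time_s: 15.5
eef_pos: [580.0, 121.6, 183.8]
tcp_rot: [0.939, 0.026, 0.344, -0.009]
force: [-4.5, 1.1, -7.2]
finger_gap: 13.0
finger_force: 66.7
a 1.1094007930538368 155.95696002156606 1.8163678566622563
time_s: 16.17
eef_pos: [502.3, 117.1, 278.3]
tcp_rot: [0.938, 0.026, 0.346, -0.009]
force: [0.4, 0.4, 0.4]
finger_gap: 46.9
finger_force: 0.0
[[[0.02,-0.02,-0.086],[13,9,-2],0.5],[[0.02,-0.02,-0.086],[12,10,-3],0.5],[[0.02,-0.02,-0.085],[11,11,-3],0.5],[[0.02,-0.02,-0.086],[10,12,-4],0.5],[[0.02,-0.02,-0.085],[9,12,-4],0.5],[[0.02,-0.02,-0.086],[7,13,-5],0.5],[[0.02,-0.02,-0.085],[6,14,-5],0.5],[[0.02,-0.02,-0.086],[5,14,-6],0.5],[[0.019,-0.019,-0.085],[4,14,-6],0.5],[[0.02,-0.02,-0.086],[-1,11,4],0.45],[[0.02,-0.02,-0.086],[-1,11,4],0.45],[[0.02,-0.02,-0.086],[-2,11,4],0.45],[[0.02,-0.02,-0.085],[-3,11,4],0.45],[[0.02,-0.02,-0.086],[-4,11,4],0.45],[[0.02,-0.02,-0.085],[-5,10,3],0.45],[[0.02,-0.02,-0.086],[-6,10,3],0.45],[[0.02,-0.02,-0.085],[-6,9,3],0.45],[[0.02,-0.019,-0.086],[-8,9,4],0.45]]
end [663.2 -26.3 360.8]
[[[0,0,0],[0,0,20],0.45],[[0,0,0],[0,0,20],0.45],[[0,0,0],[0,0,20],0.45],[[0,0,0],[0,0,19],0.45],[[0,0,0],[0,0,20],0.45]]
end [687.6 -25.  264.9]
```

```bash
python3 -m crank '[[[0.02,-0.02,-0.086],[13,9,-2],0.5],[[0.02,-0.02,-0.086],[12,10,-3],0.5],[[0.02,-0.02,-0.085],[11,11,-3],0.5],[[0.02,-0.02,-0.086],[10,12,-4],0.5],[[0.02,-0.02,-0.085],[9,12,-4],0.5],[[0.02,-0.02,-0.086],[7,13,-5],0.5],[[0.02,-0.02,-0.085],[6,14,-5],0.5],[[0.02,-0.02,-0.086],[5,14,-6],0.5],[[0.019,-0.019,-0.085],[4,14,-6],0.5],[[0.02,-0.02,-0.086],[-1,11,4],0.45],[[0.02,-0.02,-0.086],[-1,11,4],0.45],[[0.02,-0.02,-0.086],[-2,11,4],0.45],[[0.02,-0.02,-0.085],[-3,11,4],0.45],[[0.02,-0.02,-0.086],[-4,11,4],0.45],[[0.02,-0.02,-0.085],[-5,10,3],0.45],[[0.02,-0.02,-0.086],[-6,10,3],0.45],[[0.02,-0.02,-0.085],[-6,9,3],0.45],[[0.02,-0.019,-0.086],[-8,9,4],0.45],[[0,0,0],[0,0,0],0.45]]'
python3 - <<'E'
from h import *
from station import r
G=A(.25);b=bar(1.70)
plan([(tcp(b,G,49),G,5,.45)])
for n,(x0,y0) in {"scene":(330,140)}.items():
    c=r.read_camera(n)["pixels"][:,:,::-1]
    cv2.imwrite("pics/s5.png",np.clip(cv2.resize(c[130:280,270:470],(800,600),interpolation=2)*1.4,0,255).astype(np.uint8))
    for P in (W(POSE,[rod(1.1,190)])[0],W(POSE,[bar(1.7)])[0],W(POSE,[(80-200*np.cos(1.72),-55,115+200*np.sin(1.72)+6*np.cos(1.72))])[0]):print((proj(n,P)[0]-[270,130])*4)
E
```

```text
time_s: 17.75
eef_pos: [666.2, -26.8, 357.5]
tcp_rot: [0.681, 0.722, 0.089, 0.085]
force: [1.3, -0.5, -0.2]
finger_gap: 38.4
finger_force: 0.0
[[[-0.001,0,0.001],[0,0,19],0.45],[[0,0,0.001],[0,-1,19],0.45],[[-0.001,0,0],[0,0,19],0.45],[[0,0,0.001],[1,-1,19],0.45],[[-0.001,0.001,0],[0,0,19],0.45]]
end [687.5 -24.8 264.9]
[390.68323181 186.24614867]
[386.26060725 360.14646161]
[325.22415238 421.56063974]
```

View pics/s5.png

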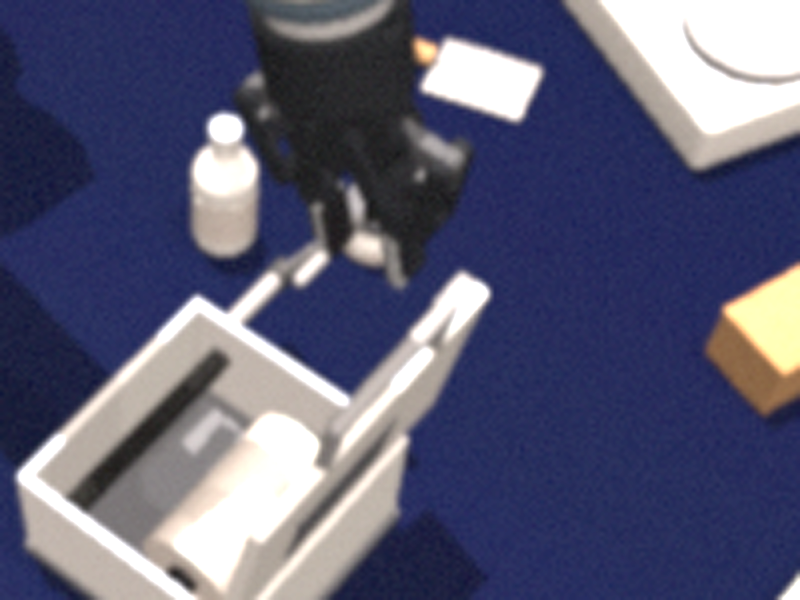

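The scene view shows the cover still back and the rod risen at about (290,270), behind the gripper, with the fingers above the bar. I'll descend and grip it.

```bash
python3 -m crank '[[[0,0,0],[0,0,19],0.45],[[0,0,0],[0,-1,19],0.45],[[0,0,0],[0,0,19],0.45],[[0,0,0],[1,0,19],0.45],[[0,0,0],[0,0,19],0.45],[[0,0,0],[0,0,0],0.45]]'; python3 -m crank '[[[0,0,0],[0,0,0],0],[[0,0,0],[0,0,0],0],[[0,0,0],[0,0,0],0],[[0,0,0],[0,0,0],0],[[0,0,0],[0,0,0],0]]'
python3 - <<'E'
from h import *
from station import r
M=A(.25);s=r.get_state();ex=B3()[0];e=np.array([0,0,-47.7])+12.5*ex
d=s["eef_pos"]-e-W(POSE,[(80,0,115)])[0];th=np.arctan2(d[2],-d@ex)-.03;print("theta",th,np.hypot(d[2],d@ex))
e=s["eef_pos"]-W(POSE,[bar(th)])[0]
plan([((W(POSE,[bar(t)])[0]+e).round(2),M,1,0) for t in np.linspace(th,.9,19)[1:]])
for al in(1.08,1.1,1.12):
    p=np.array([-75+122*np.cos(al)-80,80+122*np.sin(al)-115]);D=np.hypot(*p);print(al,D,np.arctan2(p[1],-p[0])+np.arcsin(15/D))
E
```

```text
time_s: 18.3
eef_pos: [685.3, -23.1, 262.0]
tcp_rot: [0.683, 0.72, 0.089, 0.083]
force: [1.4, 1.0, -1.6]
finger_gap: 38.1
finger_force: 0.0
time_s: 18.72
eef_pos: [687.1, -23.5, 269.7]
tcp_rot: [0.682, 0.721, 0.092, 0.087]
force: [1.1, 0.5, 5.5]
finger_gap: 9.4
finger_force: 59.1
theta 1.6944924117957634 204.81499533994986
[[[0.003,0,0.001],[0,-8.2,-3.3],0],[[0,0,0],[0,-8.3,-2.9],0],[[0,0,0],[0,-8.5,-2.6],0],[[0,0,0],[0,-8.5,-2.2],0],[[0,0,0],[0,-8.7,-1.8],0],[[0,0,0],[0,-8.7,-1.4],0],[[0,0,0],[0,-8.8,-1],0],[[0,0,0],[0,-8.8,-0.7],0],[[0,0,0],[0,-8.8,-0.2],0],[[0,0,0],[0,-8.8,0.1],0],[[0,0,0],[0,-8.8,0.5],0],[[0,0,0],[0,-8.8,0.9],0],[[0,0,0],[0,-8.8,1.3],0],[[0,0,0],[0,-8.6,1.7],0],[[0,0,0],[0,-8.6,2.1],0],[[0,0,0],[0,-8.5,2.4],0],[[0,0,0],[0,-8.4,2.8],0],[[0,0,0],[0,-8.2,3.2],0]]
end [537.1 -31.7 232.4]
1.08 121.55838760098663 0.7637614071333931
1.1 123.96807586132813 0.7582234964749026
1.12 126.37100975155417 0.7525228359657379
```

```bash
python3 -m crank '[[[0,0,0],[0,-8.2,-3.3],0],[[0,0,0],[0,-8.3,-2.9],0],[[0,0,0],[0,-8.5,-2.6],0],[[0,0,0],[0,-8.5,-2.2],0],[[0,0,0],[0,-8.7,-1.8],0],[[0,0,0],[0,-8.7,-1.4],0],[[0,0,0],[0,-8.8,-1],0],[[0,0,0],[0,-8.8,-0.7],0],[[0,0,0],[0,-8.8,-0.2],0],[[0,0,0],[0,-8.8,0.1],0],[[0,0,0],[0,-8.8,0.5],0],[[0,0,0],[0,-8.8,0.9],0],[[0,0,0],[0,-8.8,1.3],0],[[0,0,0],[0,-8.6,1.7],0],[[0,0,0],[0,-8.6,2.1],0],[[0,0,0],[0,-8.5,2.4],0],[[0,0,0],[0,-8.4,2.8],0],[[0,0,0],[0,-8.2,3.2],0],[[0,0,0],[0,0,0],0]]'
cat > th.py <<'E'
from h import *
from station import r
M=A(.25);s=r.get_state();ex=B3()[0];e=np.array([0,0,-47.7])+12.5*ex
d=s["eef_pos"]-e-W(POSE,[(80,0,115)])[0];th=np.arctan2(d[2],-d@ex)-.03;print("theta",th,np.hypot(d[2],d@ex),s["force"])
e=s["eef_pos"]-W(POSE,[bar(th)])[0]
plan([((W(POSE,[bar(t)])[0]+e).round(2),M,1,0) for t in np.arange(th-.02,.72,-.02)])
E
python3 th.py
```

```text
time_s: 20.3
eef_pos: [535.0, -32.5, 230.7]
tcp_rot: [0.682, 0.72, 0.09, 0.086]
force: [-4.6, -1.2, 4.8]
finger_gap: 9.3
finger_force: 65.6
theta 0.9032853460087331 203.36487922765406 [-4.57953857 -1.17277487  4.84324304]
[[[-0.001,0.001,0],[0,-3.7,1.6],0],[[0,0,0],[0,-3.6,1.6],0],[[0,0,0],[0,-3.7,1.7],0],[[0,0,0],[0,-3.6,1.7],0],[[0,0,0],[0,-3.5,1.9],0],[[0,0,0],[0,-3.5,1.9],0],[[0,0,0],[0,-3.5,2],0],[[0,0,0],[0,-3.4,2],0],[[0,0,0],[0,-3.4,2.1],0]]
end [508.2 -34.  206.9]
```

```bash
python3 -m crank '[[[0,0,0],[0,-3.7,1.6],0],[[0,0,0],[0,-3.6,1.6],0],[[0,0,0],[0,-3.7,1.7],0],[[0,0,0],[0,-3.6,1.7],0],[[0,0,0],[0,-3.5,1.9],0],[[0,0,0],[0,0,0],0]]'; python3 -m crank '[[[0,0,0],[0,-1.7,1],0],[[0,0,0],[0,0,0],0]]'; python3 -m crank '[[[0,0,0],[0,-1.7,1],0],[[0,0,0],[0,0,0],0]]'; python3 th.py
```

```text
time_s: 20.8
eef_pos: [519.9, -33.2, 217.4]
tcp_rot: [0.682, 0.721, 0.089, 0.085]
force: [-4.9, -2.6, 4.2]
finger_gap: 9.1
finger_force: 66.7
time_s: 20.97
eef_pos: [518.6, -33.3, 216.3]
tcp_rot: [0.682, 0.721, 0.089, 0.085]
force: [-6.2, -1.0, 4.9]
finger_gap: 9.4
finger_force: 66.9
time_s: 21.13
eef_pos: [517.3, -33.3, 215.0]
tcp_rot: [0.682, 0.721, 0.09, 0.085]
force: [-6.2, -1.9, 5.4]
finger_gap: 9.4
finger_force: 66.9
theta 0.786839373104664 202.63390355668892 [-6.20061778 -1.93441622  5.37827823]
[[[-0.002,0.001,0.001],[0,-3.5,2],0],[[0,0,0],[0,-3.4,2],0],[[0,0,0],[0,-3.4,2.1],0]]
end [508.9 -33.8 206.6]
```

```bash
python3 -m crank '[[[0,0,0],[0,-1.7,1],0],[[0,0,0],[0,-1.2,0.7],0],[[0,0,0],[0,0,0],0]]'; python3 -m crank '[[[0,0,0],[0,0,0],0.4],[[0,0,0],[0,0,0],0.4],[[0,0,0],[0,0,0],0.4],[[0,0,0],[0,0,0],0.4],[[0,0,0],[0,0,-25],0.4],[[0,0,0],[0,0,-35],0.4],[[0,0,0],[0,0,-35],0.5],[[0,0,0],[0,0,-35],0.5]]'
python3 - <<'E'
from h import *
from station import r
O=[]
for n,(x0,y0) in {"scene":(270,150),"top":(235,170)}.items():
    c=r.read_camera(n)["pixels"][:,:,::-1][y0:y0+130,x0:x0+100]
    c=cv2.resize(c,(400,520),interpolation=2);o=c.copy();
    for th,col in ((.76,(0,255,0)),(.66,(0,0,255))):
      for y in(-55,55):
        b=bar(th);u=(proj(n,W(POSE,[(b[0],y,b[2])]))[0]-[x0,y0]+.5)*4;cv2.circle(c,(int(u[0]),int(u[1])),4,col,1)
    for al,col in((1.1,(0,255,0)),(.95,(0,0,255))):
        u=(proj(n,W(POSE,[rod(al,190)]))[0]-[x0,y0]+.5)*4;cv2.circle(c,(int(u[0]),int(u[1])),4,col,1)
    O.append(c)
cv2.imwrite("pics/both6.png",np.hstack(O))
s=r.get_state();print(s["eef_pos"])
E
```

```text
time_s: 21.38
eef_pos: [515.1, -33.5, 212.8]
tcp_rot: [0.682, 0.721, 0.09, 0.085]
force: [-5.2, -2.1, 6.1]
finger_gap: 9.5
finger_force: 66.9
time_s: 22.05
eef_pos: [483.2, -34.7, 338.7]
tcp_rot: [0.682, 0.721, 0.09, 0.085]
force: [0.7, -0.3, 0.6]
finger_gap: 42.7
finger_force: 0.0
[484.1645586  -34.92808986 345.47686899]
```

View pics/both6.png

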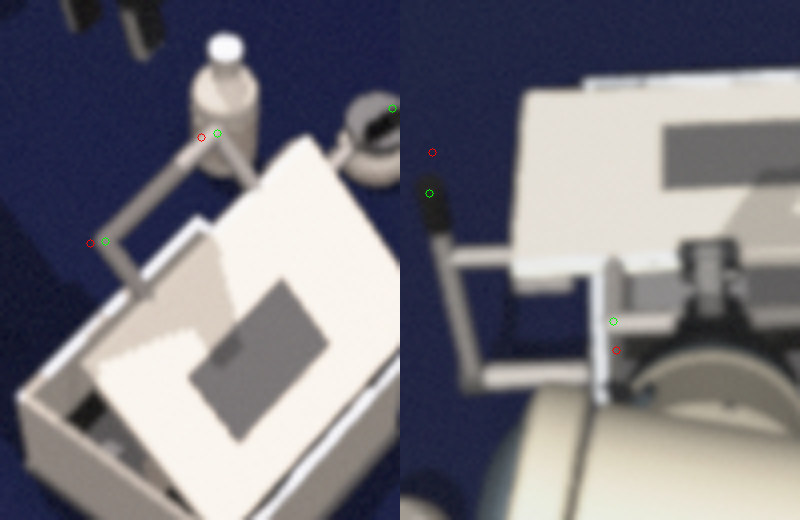

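The bar matches the marks for 0.76 rad and the rod end matches about 1.1 rad, so the cover rests on the pin on the plain face. Next I grip the sleeve from above.

Run:
```python
from h import *
G=Bo(.3);b=np.array(rod(1.1,172))+[0,1.5,0]
p,M=plan([(tcp(b,G,-70),G,16,.45)])
plan([(tcp(b,G,49),G,6,.45)],p=p,M=M)
```

```text
[[[-0.002,0.002,0.098],[9,3,4],0.45],[[-0.002,0.002,0.098],[10,2,4],0.45],[[-0.002,0.002,0.098],[10,1,4],0.45],[[-0.002,0.002,0.098],[10,0,4],0.45],[[-0.002,0.002,0.098],[10,-1,4],0.45],[[-0.002,0.002,0.098],[10,-2,4],0.45],[[-0.002,0.002,0.098],[9,-3,4],0.45],[[-0.002,0.002,0.098],[9,-4,4],0.45],[[-0.002,0.002,0.099],[9,-4,4],0.45],[[-0.002,0.002,0.098],[8,-5,4],0.45],[[-0.002,0.002,0.099],[8,-6,4],0.45],[[-0.002,0.002,0.098],[7,-7,3],0.45],[[-0.002,0.002,0.099],[6,-8,4],0.45],[[-0.001,0.002,0.098],[6,-8,3],0.45],[[-0.002,0.002,0.099],[5,-8,4],0.45],[[-0.001,0.002,0.098],[3,-9,3],0.45]]
end [537.3 118.7 300.2]
[[[0,0,0],[0,0,20],0.45],[[0,0,0],[0,0,20],0.45],[[0,0,0],[0,0,20],0.45],[[0,0,0],[0,0,20],0.45],[[0,0,0],[0,0,20],0.45],[[0,0,0],[0,0,19],0.45]]
end [572.3 120.6 186.5]
```

```bash
python3 -m crank '[[[-0.002,0.002,0.098],[9,3,4],0.45],[[-0.002,0.002,0.098],[10,2,4],0.45],[[-0.002,0.002,0.098],[10,1,4],0.45],[[-0.002,0.002,0.098],[10,0,4],0.45],[[-0.002,0.002,0.098],[10,-1,4],0.45],[[-0.002,0.002,0.098],[10,-2,4],0.45],[[-0.002,0.002,0.098],[9,-3,4],0.45],[[-0.002,0.002,0.098],[9,-4,4],0.45],[[-0.002,0.002,0.099],[9,-4,4],0.45],[[-0.002,0.002,0.098],[8,-5,4],0.45],[[-0.002,0.002,0.099],[8,-6,4],0.45],[[-0.002,0.002,0.098],[7,-7,3],0.45],[[-0.002,0.002,0.099],[6,-8,4],0.45],[[-0.001,0.002,0.098],[6,-8,3],0.45],[[-0.002,0.002,0.099],[5,-8,4],0.45],[[-0.001,0.002,0.098],[3,-9,3],0.45],[[0,0,0],[0,0,0],0.45]]'
python3 - <<'E'
from h import *
G=Bo(.3);b=np.array(rod(1.1,172))+[0,1.5,0]
plan([(tcp(b,G,49),G,7,.45)])
E
```

```text
time_s: 23.57
eef_pos: [536.3, 120.3, 290.1]
tcp_rot: [0.989, 0.026, 0.142, -0.006]
force: [-0.0, 0.1, -0.3]
finger_gap: 38.5
finger_force: 0.0
[[[0,0.002,0],[1,0,16],0.45],[[-0.001,0.002,0],[1,0,16],0.45],[[0,0.002,0],[1,0,16],0.45],[[-0.001,0.002,-0.001],[1,0,15],0.45],[[0,0.002,0],[0,1,16],0.45],[[-0.001,0.002,-0.001],[1,0,15],0.45],[[0,0.002,0],[0,1,16],0.45]]
end [572.8 120.5 186.2]
```

```bash
python3 -m crank '[[[0,0.002,0],[1,0,16],0.45],[[0,0.002,0],[1,0,16],0.45],[[0,0.002,0],[1,0,16],0.45],[[0,0.002,0],[1,0,15],0.45],[[0,0.002,0],[0,0,16],0.45],[[0,0.002,0],[1,0,15],0.45],[[0,0.002,0],[0,0,16],0.45],[[0,0,0],[0,0,0],0.45]]'; python3 -m crank '[[[0,0,0],[0,0,0],0],[[0,0,0],[0,0,0],0],[[0,0,0],[0,0,0],0],[[0,0,0],[0,0,0],0]]'
cat > ra.py <<'E'
from h import *
from station import r
s=r.get_state();M=R.from_quat(s["tcp_rot"]).as_matrix()
g=s["eef_pos"]-49*M[:,2];d=g-W(POSE,[(-75,150,80)])[0];ex,ey,ez=B3();a=np.arctan2(d[2],d@ex)
t=-np.sin(a)*ex+np.cos(a)*ez;u=np.cos(a)*ex+np.sin(a)*ez
print("alpha %.3f rad %.1f y %.1f  Ft %.1f Fu %.1f  gap %.1f t=%.1f"%(a,np.hypot(d[2],d@ex),d@ey,s["force"]@t,s["force"]@u,s["finger_gap"],s["time_s"]))
print("tool shift for -1mm tangential:",(-(M.T@t)).round(3))
# bar position along travel from bright band in the scene picture
c=r.read_camera("scene")["pixels"].astype(float).mean(2)
ths=np.arange(.5,.86,.005);pr=[]
for th in ths:
    b=bar(th);P=proj("scene",W(POSE,[(b[0],y,b[2]) for y in range(-40,41,5)])).astype(np.float32)
    pr.append(cv2.remap(c.astype(np.float32),P[:,0].reshape(-1,1),P[:,1].reshape(-1,1),1).mean())
pr=np.array(pr);i=pr.argmax();w=np.clip(pr-pr.min()-.6*(pr.max()-pr.min()),0,None);print("cover ~%.3f"%((w*ths).sum()/w.sum()),"peak %.3f"%ths[i],pr[::6].round(0).tolist())
E
python3 ra.py
```

```text
time_s: 24.23
eef_pos: [571.8, 120.4, 183.4]
tcp_rot: [0.989, 0.028, 0.147, -0.005]
force: [-1.2, 0.4, -0.8]
finger_gap: 38.6
finger_force: 0.0
time_s: 24.57
eef_pos: [573.1, 121.4, 189.4]
tcp_rot: [0.988, 0.027, 0.151, -0.006]
force: [-1.0, 2.8, -1.6]
finger_gap: 13.1
finger_force: 58.8
alpha 1.106 rad 174.7 y 1.8  Ft 0.1 Fu -1.8  gap 13.1 t=24.6
tool shift for -1mm tangential: [0.719 0.002 0.695]
cover ~0.717 peak 0.720 [58.0, 67.0, 80.0, 100.0, 124.0, 151.0, 174.0, 187.0, 183.0, 164.0, 134.0, 97.0]
```

```bash
python3 -m crank '[[[0,0,0],[0.7,0,0.7],0],[[0,0,0],[0.7,0,0.7],0],[[0,0,0],[0.7,0,0.7],0],[[0,0,0],[0.7,0,0.7],0],[[0,0,0],[0,0,0],0],[[0,0,0],[0,0,0],0]]'; python3 ra.py
```

```text
time_s: 25.12
eef_pos: [576.8, 121.6, 187.3]
tcp_rot: [0.988, 0.027, 0.151, -0.006]
force: [-0.7, 3.5, 3.1]
finger_gap: 13.0
finger_force: 58.9
alpha 1.082 rad 174.5 y 1.8  Ft 1.9 Fu 2.5  gap 13.0 t=25.1
tool shift for -1mm tangential: [0.702 0.002 0.712]
cover ~0.634 peak 0.645 [137.0, 148.0, 161.0, 173.0, 183.0, 186.0, 180.0, 165.0, 141.0, 109.0, 78.0, 60.0]
```

```bash
python3 -m crank '[[[0,0,0],[0.7,0,0.7],0],[[0,0,0],[0.7,0,0.7],0],[[0,0,0],[0.7,0,0.7],0],[[0,0,0],[0.7,0,0.7],0],[[0,0,0],[0,0,0],0],[[0,0,0],[0,0,0],0]]'; python3 ra.py
```

```text
time_s: 25.67
eef_pos: [580.4, 121.7, 185.1]
tcp_rot: [0.988, 0.027, 0.151, -0.006]
force: [-0.9, 3.8, 5.2]
finger_gap: 13.4
finger_force: 59.1
alpha 1.058 rad 174.3 y 1.7  Ft 3.2 Fu 4.2  gap 13.4 t=25.7
tool shift for -1mm tangential: [0.684 0.002 0.729]
cover ~0.639 peak 0.655 [134.0, 145.0, 158.0, 171.0, 182.0, 186.0, 182.0, 168.0, 144.0, 112.0, 80.0, 61.0]
```

The cover sank by about 0.09 rad, so the pin has dropped into the slot near 118 mm. I'll ease back 1 mm, check, then release.

```bash
python3 -m crank '[[[0,0,0],[-0.7,0,-0.7],0],[[0,0,0],[0,0,0],0],[[0,0,0],[0,0,0],0]]'; python3 ra.py; python3 -m crank '[[[0,0,0],[0,0,0],0.45],[[0,0,0],[0,0,0],0.45],[[0,0,0],[0,0,0],0.45],[[0,0,0],[0,0,0],0.45],[[0,0,0],[0,0,-15],0.45],[[0,0,0],[0,0,-25],0.45],[[0,0,0],[0,0,-30],0.45],[[0,0,0],[0,0,-30],0.45],[[0,0,0],[0,0,-20],0.45],[[0,0,0],[0,0,0],0.45],[[0,0,0],[0,0,0],0.45]]'; python3 ra.py | tail -1
python3 - <<'E'
from h import *
for al in (1.05,1.07,1.09):
    p=np.array([-155+122*np.cos(al),-35+122*np.sin(al)]);D=np.hypot(*p)
    print(al,[(z,round(np.arctan2(p[1],-p[0])+np.arcsin(z/D),3)) for z in(5,9,15)],round(D,1))
E
```

```text
time_s: 25.97
eef_pos: [579.7, 121.7, 185.5]
tcp_rot: [0.988, 0.027, 0.151, -0.006]
force: [2.0, 5.0, 3.3]
finger_gap: 13.5
finger_force: 59.1
alpha 1.062 rad 174.3 y 1.7  Ft -0.4 Fu 4.0  gap 13.5 t=26.0
tool shift for -1mm tangential: [0.688 0.002 0.726]
cover ~0.638 peak 0.650 [135.0, 146.0, 158.0, 171.0, 182.0, 186.0, 181.0, 167.0, 144.0, 112.0, 79.0, 61.0]
time_s: 26.93
eef_pos: [543.8, 119.0, 301.5]
tcp_rot: [0.988, 0.027, 0.152, -0.005]
force: [0.1, 0.4, -0.8]
finger_gap: 38.4
finger_force: 0.0
cover ~0.634 peak 0.645 [150.0, 162.0, 176.0, 190.0, 201.0, 204.0, 198.0, 181.0, 155.0, 122.0, 88.0, 68.0]
1.05 [(5, np.float64(0.687)), (9, np.float64(0.721)), (15, np.float64(0.772))] 117.9
1.07 [(5, np.float64(0.683)), (9, np.float64(0.716)), (15, np.float64(0.766))] 120.4
1.09 [(5, np.float64(0.679)), (9, np.float64(0.712)), (15, np.float64(0.761))] 122.8
```

```bash
python3 -c "
from station import r
print(r.job_done())"
```

```text
the job is handed in; nothing more can be done
None
```

The job is handed in at about 27 s: the cover rests half open on the rod, and its roughly 0.09 rad sink shows the pin is seated in the slot, about 118 mm from the hinge. The gripper is clear; the verdict was not shown.

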